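# Lock the card terminal into its counter cradle with the removable crank

## Task

Lock the card terminal into its cradle for the day: fit the loose crank fully down on the cradle's square shaft and wind it clockwise (seen from above) until the clamp comes to its stop, with the terminal gripped square between the jaws. Then lift the crank off and stand it upright on the black rubber mat again, set down gently, not dropped. Leave the terminal in its cradle and the other things on the counter where they are.

Things in the scene. Friction and masses are not known exactly. Their poses are not given: they have to be found in the camera images.
- crank: Loose steel crank, 113 mm long, 0.4 kg, standing on its hub. Origin: centre of the hub's underside (socket mouth), z up. Hub: block 38 x 38 x 46 mm, sides along x and y, 5 mm bolt head on top; lift it by its y sides. Socket: 20.2 mm square, parallel to the sides, 30 mm deep, 3 mm chamfer. Arm along +x, 20 mm wide, 36 to 45 mm above the underside
- crank_grip (a point): Middle of the crank's upright black grip: 80 mm along the crank's x from the hub's axis, 72 mm above its underside. The grip is a round bar 25 to 27 mm thick, from 46 to 94 mm above the underside; it spins freely on its pin, so that a gripper can lead it round without turning itself
- cradle: Fixed locking cradle: dark steel bed 205 x 205 x 8 mm. Origin: on the counter below the middle of the terminal's place; x along the terminal's length, away from the robot, y towards the gear housing. Fixed jaw: rubber face at y = -35 mm, 42 mm high. Moving jaw on the +y side. Housing at y = 91 to 149 mm, 66 mm long, 60 mm high. Low lip at x = -95 mm
- shaft_seat (a point): Centre of the collar on the gear housing, 120 mm along the cradle's y, 66 mm above the counter. From it stands the square shaft: 18 mm square, 28 mm high, the last 6 mm tapering to 11 mm. The point's x and y are parallel to the flats and turn with the shaft. The crank is fully down when its underside rests here
- screw (a joint): Angle of the square shaft, rad, 0 wide open, grows clockwise seen from above, 14.14 at the stop. It resists with about 0.08 N m and stays where it is left
- jaw (a joint): Travel of the moving jaw, m: 0 wide open, 0.036 at its stop, 16 mm for each full clockwise turn of the shaft. It first pushes the terminal against the fixed jaw and touches a terminal that is home there at 0.032; the last 4 mm compress its sprung rubber pad to about 12 N
- jaw_pad: Black rubber pad on the face of the moving jaw, 96 x 8 x 24 mm, sprung. Origin at the middle of its back face at the height of the counter
- card_terminal: Card payment terminal, 175 x 71 x 46 mm, 0.42 kg, loose on the cradle's bed. Origin: centre of its underside, x along its length, z up. When it is home and clamped its origin is 0 mm along the cradle's y and its x is parallel to the cradle's x
- key_mat: Flat black rubber mat, 130 (x) x 170 (y) x 4 mm, fixed on the counter, on which the crank stands at the start. Origin: centre of its underside
- policy_sign: Upright notice in a clear stand, 59 x 122 x 155 mm, a bystander. Origin: centre of its underside
- order_pad: Order pad lying flat, 72 x 104 x 12 mm, a bystander. Origin: centre of its underside
- tent_a: Small price card in a wooden block, 18 x 58 x 38 mm, a bystander. Origin: centre of its underside
- carton_mid: Cream carton, 51 x 84 x 135 mm, a bystander. Origin: centre of its underside
- carton_small: Small cream carton, 41 x 50 x 82 mm, a bystander. Origin: centre of its underside
- bar_dark: Wrapped chocolate bar lying flat, 68 x 156 x 11 mm, a bystander. Origin: centre of its underside
- card_holder: Dark holder with cards, 40 x 100 x 68 mm, a bystander. Origin: centre of its underside

How it is judged (in metres and radians):
On the way, in this order (a step that is already met when the one before it is completed fails the run):
1. the crank is fully down on the square shaft (horizontal distance between crank and shaft_seat below 0.004 m and z of crank in the frame of shaft_seat below 0.004 m and angle between crank's own z axis and vertical below 0.1 rad), for 0.2 s.
2. the clamp is wound to its stop with the crank on the shaft, the terminal gripped (value of joint jaw above 0.0342 m and contact force between jaw_pad and card_terminal above 4 N and horizontal distance between crank and shaft_seat below 0.006 m and z of crank in the frame of shaft_seat below 0.012 m), for 0.2 s.
At the end, for the whole second after the job is handed in: Jaw within 1.8 mm of its stop, pad pressing the terminal with over 4 N; terminal flat in the cradle, within 3 mm of the fixed jaw, square to 0.06 rad, within 20 mm of the middle lengthwise; crank at rest on the mat, upright to 0.08 rad, its axis 10 mm or more inside the edges (value of joint jaw above 0.0342 m and contact force between jaw_pad and card_terminal above 4 N and y of card_terminal in the frame of cradle between -0.004 and 0.003 m and x of card_terminal in the frame of cradle between -0.02 and 0.02 m and z of card_terminal in the frame of cradle below 0.012 m and angle between the x axis of card_terminal and the x axis of cradle, either way round below 0.06 rad and x of crank in the frame of key_mat between -0.055 and 0.055 m and y of crank in the frame of key_mat between -0.075 and 0.075 m and z of crank in the frame of key_mat below 0.008 m and angle between crank's own z axis and vertical below 0.08 rad and linear speed of crank below 0.02 m/s); the robot touches nothing.
It fails at once if the crank is dropped (falls freely at more than 0.6 m/s) (linear speed of crank above 0.6 m/s and contact force between the fingers and crank below 0.1 N).
It fails at once if the terminal is lifted out of its cradle (z of card_terminal in the frame of cradle above 0.03 m).
It fails at once if a bystander is moved by more than 30 mm (distance of any of policy_sign, order_pad, tent_a, carton_mid, carton_small, bar_dark, card_holder from where it was at the start of the episode above 0.03 m).
It also fails if it takes over 72 s, if anything falls off the work surface, if the arm or the gripper's body presses on something with over 40 N, if the wrist force passes 120 N, or if a joint passes its speed limit or range.

## Robot

A 7-joint arm with a two-finger parallel gripper is mounted at the origin on a cart in front of the work surface, level with it; the furniture and walls round the work are solid. World frame = base frame: x ahead of the robot, y to its left, z up, the work surface at z = 0. Lengths are in m, angles in degrees, forces in N, time in s.
With the tool pointing down it reaches from about 0.375 to 0.925 m from the base axis. Payload 3.1 kg.
Tool frame: the origin (TCP) lies at the very end of the fingers, on their centre line; the grasp point (between the pads) lies 19 mm behind it (manip.grip_point_offset is the distance from the TCP to the grasp point, in m); z points along the fingers, y is the line along which they close (so a half turn about z gives the same grasp; the last joint's range is limited). The gripper opens to 85 mm and grips with 20 to 120 N. Pads are 22 mm wide; open, the fingers measure 114 mm over their backs; the gripper's body (76 mm by 85 mm) begins 54 mm behind the grasp point. The pads swing forward as they close: fully open they stand 13 mm farther back than shut.
Start: joints at [65.615, 21.939, 2.515, 91.553, -1.026, 66.532, -2.859], TCP at [0.209, -0.615, 0.231] pointing down, gripper open.
Joint ranges: [-149.38, 149.38], [-23.57, 123.04], [-84.95, 90], [0, 143.3], [-89.99, 269.99], [3.08, 112.72], [-163.45, 163.45]. Speed limits (degrees/s): [159.86, 159.86, 180, 180, 180, 180, 180].

## Interface

Orientations are given as [roll, pitch, yaw] about the fixed x, y, z axes, in that order (R = Rz(yaw) Ry(pitch) Rx(roll)).
In Python, from bench import manip gives the robot as it stands.
- The arm moves only by the tool arm_command, never from a script. Its argument "rows" is a list of rows, each a list of 3 entries, a list of its own where there are three numbers: the turn, a rotation vector about the tool's x, y, z in units of 5 degrees (1.0 is 5 degrees), then the shift along the tool's x, y, z in units of 50 mm (1.0 is 50 mm), then the opening, from 0 (shut) to 1 (fully open). A call has 1 to 12 rows; each row is the pose to reach, as a shift and turn from the pose commanded when the call began, along the tool's axes at that moment; what a row does not reach only later rows make up. A row lasts 1/10 s, in which the tool goes at most 50 mm and 8.59 degrees, less where a joint would pass 70% of its speed; a pose out of reach is approached as far as the arm can. A call with a gripper value outside its range is refused whole. The fingers move at their own pace and stop on an object; "squeeze" is the grip in N (left out, the last holds). Time passes only in rows, so rows that repeat a pose let the fingers close. It gives the time, the measured TCP pose, the force, the opening and the grip force at its end, in the units of the state.
- manip.sense(): the state, without advancing time (a new reading comes with each control period).
- manip.read_camera(name): name is "scene" or "top" or "wrist"; returns the picture (420x560x3 uint8, red, green, blue); there is no depth.
- manip.camera_model(name): a dict with "fov_y" (degrees; the focal length in pixels is half the picture's height over the tangent of half this angle, whatever the lens; pixels are square), "cx", "cy" (the principal point, pixels), "world_from_camera" (4x4, takes a point from camera to world coordinates). Camera axes: x right, y down, z forward; pixel columns grow to the right and rows downward; lengths in m; the calibration is good to about 2 mm. A picture is of the moment at which its call begins: read the wrist's pose just before it. camera_model takes no time and is no camera call; for the wrist camera it gives the pose at the moment of the call.
- manip.hand_in(): hands the job in; it is judged then, once.
Trained networks look in the newest picture that a camera, given by its name, has taken for a name from the list of things; names that differ only in an ending like _2 or _b are one class to them, and where a whole thing is asked for, a point or a joint stands for the part that bears it (a point fixed in the world has none). Each returns a list of dicts, best first, with "confidence" (0 to 1); they miss things now and then, are a little off and sometimes report something else, mostly with a low value. They report only what shows in the picture. A call takes as long as a camera call.
- manip.spot_in(target, camera): "rect" ([left, top, width, height] in pixels, round what is visible of it).
- manip.regions_of(target, camera): "pixels" (420x560 bool, what is visible of it) and "rect" ([left, top, width, height] in pixels, round what is visible of it).
The state is a dict: "time": time; "q": joint angles; "joint_vel": joint speeds; "effort": joint torques, N m; "eef_pos": TCP position; "tcp_rot": TCP orientation; "wrist_force": force on the tool from outside, world axes, zero at the start; "torque": the same for the moment, N m; "gripper_width": opening from 0.0 (shut) to 1.0 (fully open); "gripper_force": force on a finger pad.
Only numpy, scipy, OpenCV 4.12 (cv2) and the standard library are available. Lean on these libraries where they do the work, as an engineer would, in place of code of your own. Each camera call takes 0.05 s, during which the arm holds its last target. There are 200 camera calls.

## Working session

There is one attempt and no reset: what is moved stays moved. The work goes in short steps, Python scripts to look and compute and a tool call to move; the robot and the scene stay as the last step left them, time stands still between calls to the robot, and variables do not carry over. Pictures are saved under pics/ and viewed, at most 10 in all, crops included, and the job is handed in when it is done.

Besides the shell and the picture viewer there is one more tool, called after ">>>" as name([rows], argument=value, ...), one row to a line, values as JSON. arm_command: Moves the arm, as the interface text tells. Its arguments: {"type":"object","properties":{"rows":{"type":"array","items":{"type":"array"}},"squeeze":{"type":"number"}},"required":["rows"]}

```bash
ls; mkdir -p pics; cat > h.py <<'E'
from bench import manip
import numpy as np, cv2
from scipy.spatial.transform import Rotation as Ro
def cam(n):
    m=manip.camera_model(n); return m, 210/np.tan(np.radians(m["fov_y"])/2), np.array(m["world_from_camera"])
def ray(n,u,v,z,c=None):
    m,f,T=c or cam(n); d=T[:3,:3]@[(u-m["cx"])/f,(v-m["cy"])/f,1]; o=T[:3,3]
    return o+d*(z-o[2])/d[2]
def proj(n,P,c=None):
    m,f,T=c or cam(n); p=(np.atleast_2d(P)-T[:3,3])@T[:3,:3]
    return p[:,:2]/p[:,2:]*f+[m["cx"],m["cy"]]
def save(n,fn):
    im=manip.read_camera(n); cv2.imwrite("pics/"+fn,im[:,:,::-1]); return im
E
python3 - <<'E'
from h import *
for n in("scene","top","wrist"):
    m,f,T=cam(n); print(n,f,{k:v for k,v in m.items() if k!='world_from_camera'},T.round(3).tolist())
a=save("top","t0.png");
for t in ["crank","cradle","card_terminal","key_mat","jaw_pad"]:
    print(t,[(r["rect"],round(r["confidence"],2)) for r in manip.spot_in(t,"top")][:2])
b=save("scene","s0.png")
for t in ["crank","cradle","card_terminal","key_mat","shaft_seat","crank_grip"]:
    print(t,[(r["rect"],round(r["confidence"],2)) for r in manip.spot_in(t,"scene")][:2])
print(manip.sense())
E
```

```text
pics
scene 483.2633366919441 {'fov_y': 46.974296670022746, 'cx': 285.9586867231062, 'cy': 214.83309517554292} [[-0.882, -0.344, 0.322, 0.088], [-0.471, 0.657, -0.588, 0.761], [-0.009, -0.67, -0.742, 1.185], [0.0, 0.0, 0.0, 1.0]]
top 397.53502249133254 {'fov_y': 55.6909867764527, 'cx': 276.99096047270916, 'cy': 213.35390644647438} [[-0.013, -0.984, 0.177, 0.341], [-1.0, 0.016, 0.02, -0.101], [-0.022, -0.177, -0.984, 1.314], [0.0, 0.0, 0.0, 1.0]]
wrist 369.3830242653747 {'fov_y': 59.23780880386269, 'cx': 279.35325909670956, 'cy': 211.8630832299274} [[0.322, -0.908, -0.269, 0.278], [-0.947, -0.31, -0.088, -0.592], [-0.004, 0.283, -0.959, 0.373], [0.0, 0.0, 0.0, 1.0]]
crank [([316.3, 212.8, 16.3, 36.0], 0.91)]
cradle [([174.7, 187.7, 72.9, 65.5], 0.89)]
card_terminal [([207.2, 192.2, 34.3, 54.7], 0.74)]
key_mat [([286.4, 224.8, 53.3, 38.4], 0.95), ([317.3, 212.6, 14.8, 36.1], 0.32)]
jaw_pad [([207.4, 206.0, 4.4, 24.2], 0.69)]
crank [([298.3, 186.0, 35.3, 35.1], 0.55)]
cradle []
card_terminal [([222.2, 249.0, 63.4, 49.7], 0.79), ([229.9, 273.2, 29.1, 30.4], 0.73)]
key_mat [([292.4, 201.6, 58.7, 45.4], 0.65)]
shaft_seat []
crank_grip [([297.5, 187.9, 39.2, 32.7], 0.58)]
{'time': 0.65, 'q': array([65.615412  , 21.93671367,  2.51429621, 91.54934662, -1.02612448,
       66.53282367, -2.86028042]), 'joint_vel': array([ 0.11688289,  0.06308289,  0.0853053 ,  0.01181625, -0.0330151 ,
        0.0266452 ,  0.02024058]), 'effort': array([-6.16833695e-04, -4.33202040e+01,  1.02206826e+00, -2.49798721e+01,
        1.04134504e-02,  2.02584968e-03, -8.31956243e-06]), 'eef_pos': array([ 0.20931531, -0.61540858,  0.23131872]), 'tcp_rot': array([ 1.79996543e+02, -2.40812398e-03,  1.87832401e+01]), 'wrist_force': array([-0.27278628, -0.20110438, -0.53143897]), 'torque': array([-0.03286911,  0.00513692, -0.06778352]), 'gripper_force': 0.0, 'gripper_width': 0.998146431318634}
```

View pics/t0.png

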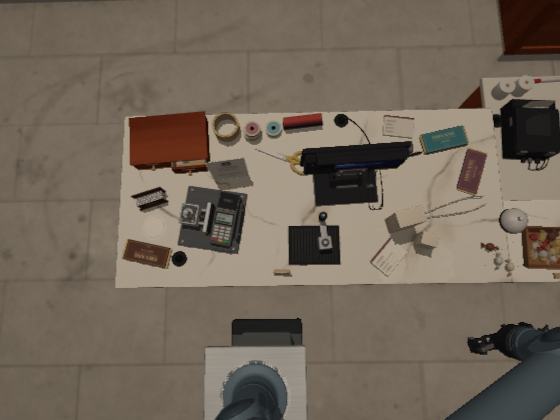

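View pics/s0.png

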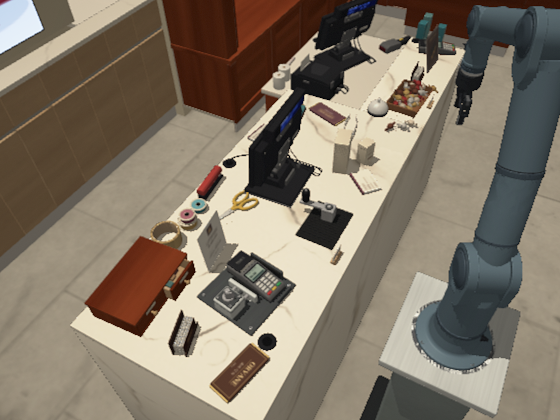

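The top view shows the crank hub at about (325,243) with its grip at (323,215) on the mat. The cradle is at about (212,220), with the housing at (190,213) and the terminal at (225,225).

```bash
python3 - <<'E'
from h import *
for nm,u,v,z in [("hub",325,243,.05),("grip",323,215,.098),("mat",315,244.5,.004),("shaft",189,213,.094),("bed1",195,187,.008),("bed2",247,193,.008),("bed3",237,253,.008),("bed4",178,247,.008),("term",225,225,.046),("tent",282,272,.03),("monitorbase",345,190,0),("sign",228,174,.08)]:
    print(nm,ray("top",u,v,z).round(3))
for nm,u,v,z in [("hub",325,210,.05),("shaft",231,292,.094)]: print(nm,ray("scene",u,v,z).round(3))
T=cam("wrist")[2]; s=manip.sense()
R=Ro.from_euler('xyz',s["tcp_rot"],degrees=True).as_matrix()
print(R.round(3),(R.T@(T[:3,3]-s["eef_pos"])).round(4),(R.T@T[:3,:3]).round(3))
E
```

```text
hub [ 0.47  -0.227  0.05 ]
grip [ 0.553 -0.219  0.098]
mat [ 0.471 -0.199  0.004]
shaft [0.567 0.2   0.094]
bed1 [0.672 0.203 0.008]
bed2 [0.648 0.026 0.008]
bed3 [0.446 0.059 0.008]
bed4 [0.469 0.254 0.008]
term [0.534 0.093 0.046]
tent [ 0.382 -0.089  0.03 ]
monitorbase [ 0.654 -0.306  0.   ]
sign [0.695 0.08  0.08 ]
hub [ 0.479 -0.214  0.05 ]
shaft [0.56  0.209 0.094]
[[ 0.947  0.322  0.   ]
 [ 0.322 -0.947 -0.   ]
 [ 0.     0.    -1.   ]] [ 0.0724  0.0006 -0.1429] [[-0.    -0.959 -0.283]
 [ 1.     0.    -0.001]
 [ 0.001 -0.283  0.959]]
```

```bash
cat >> h.py <<'E'
def go(p,yaw):
    s=manip.sense(); R=Ro.from_euler('xyz',s["tcp_rot"],degrees=True)
    G=Ro.from_euler('xyz',[180,0,yaw],degrees=True)
    t=(R.inv()*G).as_rotvec(degrees=True)/5; d=R.inv().apply(np.array(p)-s["eef_pos"])/.05
    print("turn",t.round(3).tolist(),"shift",d.round(3).tolist(),"t",round(s["time"],2))
E
python3 -c "
from h import *
go([.46,-.22,.25],5)"
```

```text
turn [0.001, -0.001, 2.757] shift [7.293, -5.873, -0.374] t 0.65
```

>>> arm_command([
  [[0,0,2.76],[7.3,-5.87,-0.37],1],
  [[0,0,2.76],[7.3,-5.87,-0.37],1],
  [[0,0,2.76],[7.3,-5.87,-0.37],1],
  [[0,0,2.76],[7.3,-5.87,-0.37],1],
  [[0,0,2.76],[7.3,-5.87,-0.37],1],
  [[0,0,2.76],[7.3,-5.87,-0.37],1],
  [[0,0,2.76],[7.3,-5.87,-0.37],1],
  [[0,0,2.76],[7.3,-5.87,-0.37],1],
  [[0,0,2.76],[7.3,-5.87,-0.37],1],
  [[0,0,2.76],[7.3,-5.87,-0.37],1],
  [[0,0,2.76],[7.3,-5.87,-0.37],1],
  [[0,0,2.76],[7.3,-5.87,-0.37],1],
])

```text
time: 1.85
eef_pos: [0.46, -0.2206, 0.2499]
tcp_rot: [179.9, 0.0, 5.0]
wrist_force: [-0.3, -0.2, 0.0]
gripper_width: 1.0
gripper_force: 0.0
```

```bash
python3 - <<'E'
from h import *
s=manip.sense(); print(s["eef_pos"],s["tcp_rot"],s["q"].round(1))
c=cam("wrist"); save("wrist","w1.png"); 
import pickle; pickle.dump(c,open("c1","wb"))
for t in ["crank","crank_grip"]:
    for r in manip.regions_of(t,"wrist")[:1]:
        print(t,r["rect"],r["confidence"]); 
        cv2.imwrite("pics/mask.png",r["pixels"].astype(np.uint8)*255)
E
```

```text
[ 0.46001262 -0.22060031  0.24985173] [1.79949047e+02 2.76240943e-02 5.00311354e+00] [ 33.5   6.5 -13.4 108.8   1.7  64.9 -65.5]
crank [269.8, 58.5, 41.9, 134.1] 0.57
crank_grip [266.0, 53.2, 42.6, 132.9] 0.96
```

View pics/w1.png

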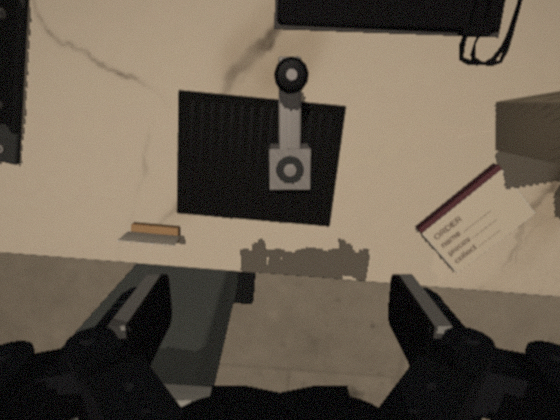

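The wrist view shows the crank hub square at about (290,168) with its bolt centre at (290,170). The arm points up to the grip top at (291,75), and the mat lies behind.

```bash
python3 - <<'E'
from h import *
import pickle; c=pickle.load(open("c1","rb"))
im=cv2.imread("pics/w1.png",0)
w=im[138:200,256:324]; print(w[::5,::5])
th=(w>95).astype(np.uint8); cs,_=cv2.findContours(cv2.morphologyEx(th,cv2.MORPH_OPEN,np.ones((25,25))),0,2)
k=max(cs,key=cv2.contourArea); r=cv2.minAreaRect(k); print(r)
u,v=r[0][0]+256,r[0][1]+138
print("hub by rect",ray("wrist",u,v,.05,c),"bolt",ray("wrist",290,169.5,.055,c))
b=cv2.boxPoints(r)+[256,138]; B=np.array([ray("wrist",*p,.05,c) for p in b]); print(B.round(4)[:,:2]); 
for i in range(4):
    d=B[(i+1)%4]-B[i]; print(np.linalg.norm(d),np.degrees(np.arctan2(d[1],d[0])))
g=ray("wrist",291,75,.098,c);h=ray("wrist",290,169.5,.055,c);print("grip",g,np.linalg.norm(g-h),np.degrees(np.arctan2(*(g-h)[[1,0]])))
E
```

```text
[[ 24  19  20  21   9 125 120 117 116  37  30  21  31  20]
 [ 16  22  18  46  35 118 116 117 117  46  46  19  33  19]
 [ 16  10  26  78  82 122 116 110 109  79  89  33  23  22]
 [ 23  13  15 118 117 113 122 116 112 115 119  55  21  13]
 [ 23  21  32 113 115 108  54  45  62 111 116  34  19  25]
 [ 16  20  19 117 106  50  53  68  53  69 113  38  17  22]
 [ 30  13  30 121  70  51 122 120  72  43 110  39  19  27]
 [ 27  27  31 119  89  48 114 110  55  45 113  30  20  18]
 [ 24  18  11 114 115  47  45  47  42  98 111  24  33  25]
 [ 25  19  13 111 108 117  93  82 118 115 115  31  30  16]
 [ 25  14  18 107 109 106 104 104 106 109 106  24  23  29]
 [ 14  22  20  19  21   3  29  21  18   6  22  12  12  11]
 [ 26  18  21  21  23  17  26  26  17  10  22  26  19  27]]Traceback (most recent call last):
  File "<stdin>", line 6, in <module>
ValueError: max() iterable argument is empty
```

```bash
python3 - <<'E'
from h import *
import pickle; c=pickle.load(open("c1","rb"))
im=cv2.imread("pics/w1.png",0)
w=im[138:200,256:324]
th=(w>95).astype(np.uint8); th=cv2.morphologyEx(th,cv2.MORPH_CLOSE,np.ones((3,3))); cs,_=cv2.findContours(th,0,2)
th=cv2.drawContours(np.zeros_like(th),cs,-1,1,-1); th=cv2.morphologyEx(th,cv2.MORPH_OPEN,np.ones((27,27)))
cs,_=cv2.findContours(th,0,2)
k=max(cs,key=cv2.contourArea); r=cv2.minAreaRect(k); print(r)
u,v=r[0][0]+256,r[0][1]+138
print("hub by rect",ray("wrist",u,v,.05,c),"bolt",ray("wrist",290,169.5,.055,c))
# sub-pixel-ish side edges per row / bottom edge per column
L=[];Rr=[]
for y in range(28,48):
    x=np.where(th[y])[0]; L.append((x[0],y)); Rr.append((x[-1]+1,y))
for n,e in(("L",L),("R",Rr)):
    P=np.array([ray("wrist",x+256,y+138,.05,c)[:2] for x,y in e]); q=np.polyfit(P[:,0],P[:,1],1); print(n,np.degrees(np.arctan(q[0])),np.polyval(q,.475))
g=ray("wrist",291,75,.098,c);h=ray("wrist",290,169.5,.055,c);print("grip",g,np.linalg.norm((g-h)[:2]),np.degrees(np.arctan2(*(g-h)[[1,0]])))
E
```

```text
((33.5, 30.5), (39.0, 39.0), 90.0)
hub by rect [ 0.47439134 -0.22912113  0.05      ] bolt [ 0.47435343 -0.22945768  0.055     ]
L 4.587682443173506 -0.21078118768663917
R 6.34740381880586 -0.24833346848692406
grip [ 0.55295899 -0.22151108  0.098     ] 0.07900621718755 5.772678875332823
```

```bash
python3 -c "
from h import *
go([.4744,-.2294,.15],5.6)
go([.4744,-.2294,.010],5.6)"
```

```text
turn [0.005, 0.009, -0.171] shift [0.296, 0.167, 1.991] t 2.0
turn [0.005, 0.009, -0.171] shift [0.298, 0.165, 4.791] t 2.0
```

>>> arm_command([
  [[0,0,-0.12],[0.29,0.17,1],1],
  [[0,0,-0.12],[0.29,0.17,2],1],
  [[0,0,-0.12],[0.29,0.17,2.6],1],
  [[0,0,-0.12],[0.29,0.17,3.2],1],
  [[0,0,-0.12],[0.29,0.17,3.8],1],
  [[0,0,-0.12],[0.29,0.17,4.4],1],
  [[0,0,-0.12],[0.29,0.17,4.78],1],
  [[0,0,-0.12],[0.29,0.17,4.78],1],
  [[0,0,-0.12],[0.29,0.17,4.78],0.3],
  [[0,0,-0.12],[0.29,0.17,4.78],0.3],
  [[0,0,-0.12],[0.29,0.17,4.78],0.3],
  [[0,0,-0.12],[0.29,0.17,4.78],0.3],
], squeeze=50)

```text
time: 3.2
eef_pos: [0.4769, -0.2281, 0.0125]
tcp_rot: [179.9, -0.2, 5.6]
wrist_force: [-0.3, -1.2, 5.8]
gripper_width: 0.438
gripper_force: 51.1
```

>>> arm_command([
  [[0,0,0],[0,0,-0.3],0.3],
  [[0,0,0],[0,0,-1],0.3],
  [[0,0,0],[0,0,-2],0.3],
  [[0,0,0],[0,0,-3],0.3],
  [[0,0,0],[0,0,-4],0.3],
  [[0,0,0],[0,0,-4.75],0.3],
  [[0,0,0],[0,0,-4.75],0.3],
])

```text
time: 3.9
eef_pos: [0.4794, -0.2283, 0.256]
tcp_rot: [179.6, -0.7, 5.6]
wrist_force: [1.6, -0.6, -3.0]
gripper_width: 0.438
gripper_force: 51.4
```

```bash
python3 -c "
from h import *
go([.49,.09,.25],5.6)"
```

```text
turn [0.082, -0.139, 0.001] shift [0.832, -6.316, 0.085] t 3.9
```

>>> arm_command([
  [[0,0,0],[0.3,-0.7,0],0.3],
  [[0,0,0],[0.3,-1.5,0],0.3],
  [[0,0,0],[0.3,-2.4,0],0.3],
  [[0,0,0],[0.4,-3.3,0],0.3],
  [[0,0,0],[0.5,-4.2,0],0.3],
  [[0,0,0],[0.6,-5.1,0],0.3],
  [[0,0,0],[0.8,-5.8,0],0.3],
  [[0,0,0],[0.83,-6.3,0],0.3],
  [[0,0,0],[0.83,-6.3,0],0.3],
  [[0,0,0],[0.83,-6.3,0],0.3],
])

```text
time: 4.9
eef_pos: [0.4842, 0.0906, 0.2466]
tcp_rot: [179.9, 0.2, 5.7]
wrist_force: [0.0, -1.5, -3.9]
gripper_width: 0.442
gripper_force: 51.3
```

```bash
python3 - <<'E'
from h import *
import pickle
s=manip.sense(); print(s["eef_pos"],s["tcp_rot"],s["q"].round(1))
c=cam("wrist"); save("wrist","w2.png"); pickle.dump((c,s),open("c2","wb"))
for t in ["shaft_seat","screw","crank","policy_sign"]:
    print(t,[(r["rect"],round(r["confidence"],2)) for r in manip.spot_in(t,"wrist")][:2])
E
```

```text
[0.48423452 0.09060871 0.24664978] [179.94828079   0.22285259   5.73612876] [  13.     6.   -29.9  110.3    3.3   64.7 -102.4]
shaft_seat [([122.1, 44.9, 41.0, 37.0], 0.59)]
screw [([118.2, 45.5, 42.4, 32.3], 0.8)]
crank [([198.7, 3.9, 164.7, 386.5], 0.83)]
policy_sign [([122.4, 45.0, 37.6, 33.3], 0.22)]
```

View pics/w2.png

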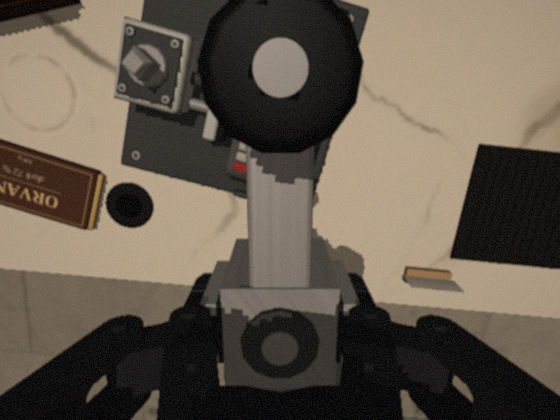

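The shaft on the housing is at about (146,65). The held crank's bolt is at (279,345) and its grip top at (280,68), straight in the fingers. I'll enlarge the shaft next.

```bash
python3 - <<'E'
from h import *
import pickle
c,s=pickle.load(open("c2","rb")); z=s["eef_pos"][2]
b=ray("wrist",279.5,344.5,z+.0425,c); g=ray("wrist",280,68,z+.0855,c)
R=Ro.from_euler('xyz',s["tcp_rot"],degrees=True)
print("bolt rel tool",R.inv().apply(b-s["eef_pos"]),"grip",R.inv().apply(g-s["eef_pos"]))
im=cv2.imread("pics/w2.png"); cv2.imwrite("pics/z2.png",cv2.resize(im[10:120,105:205],None,fx=5,fy=5,interpolation=cv2.INTER_CUBIC))
E
```

```text
bolt rel tool [-0.00089787  0.00046863 -0.04249642] grip [ 0.07740979  0.00058427 -0.08580124]
```

View pics/z2.png

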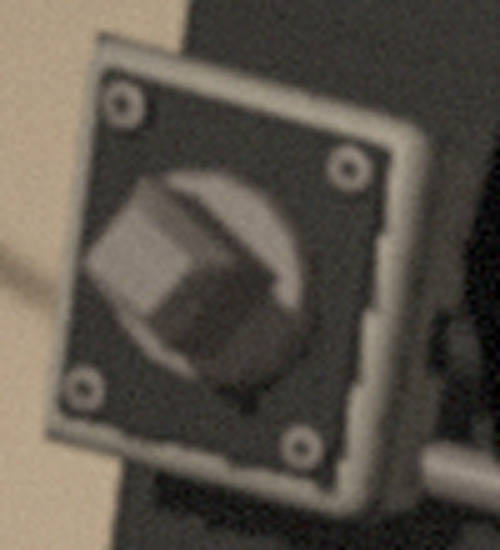

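```bash
python3 - <<'E'
from h import *
import pickle
c,s=pickle.load(open("c2","rb"))
f=lambda x,y,z: ray("wrist",x/5+105,y/5+10,z,c)
print("top",f(141,258,.094),"collar",f(230,282,.066)); S=[f(*p,.060) for p in [(122,103),(350,167),(302,446),(83,387)]]
print("screws mean",np.mean(S,0))
for i in range(4):
    d=S[(i+1)%4]-S[i]; print(np.linalg.norm(d[:2]).round(4),np.degrees(np.arctan2(d[1],d[0])).round(1))
C=[f(*p,.094) for p in [(140,198),(195,258),(140,318),(88,262)]]
print("topface mean",np.mean(C,0))
for i in range(4):
    d=C[(i+1)%4]-C[i]; print(np.linalg.norm(d[:2]).round(4),np.degrees(np.arctan2(d[1],d[0])).round(1))
# overlay model
im=cv2.imread("pics/z2.png")
ctr=(np.mean(C,0)+f(230,282,.066)+np.mean(S,0))[:2]/3; print("ctr",ctr)
best=None
sil=[(145,180),(275,278)]
for yaw in range(0,90,10):
    a=np.radians(yaw+45+np.arange(4)*90)
    out=[]
    for hw,z in((.0055,.094),(.009,.088),(.009,.066)):
        P=np.c_[ctr[0]+hw*2**.5*np.cos(a),ctr[1]+hw*2**.5*np.sin(a),np.full(4,z)]
        out.append(((proj("wrist",P,c)-[105,10])*5).round().astype(int).tolist())
    print(yaw,out)
E
```

```text
top [0.57428873 0.20860828 0.094     ] collar [0.57370117 0.2047175  0.066     ]
screws mean [0.57425569 0.20930792 0.06      ]
0.0375 -99.0
0.0452 170.7
0.0374 81.0
0.0452 -9.2
topface mean [0.57410924 0.20864878 0.094     ]
0.011 -132.9
0.0124 138.3
0.0104 46.9
0.0124 -39.1
ctr [0.57402203 0.20755807]
0 [[[110, 217], [112, 296], [186, 304], [185, 225]], [[102, 194], [104, 321], [223, 334], [222, 207]], [[157, 213], [158, 330], [268, 342], [268, 225]]]
10 [[[104, 224], [119, 303], [191, 297], [178, 218]], [[93, 205], [116, 332], [232, 323], [211, 196]], [[148, 223], [168, 341], [276, 332], [258, 214]]]
20 [[[100, 232], [127, 309], [196, 289], [170, 212]], [[86, 218], [128, 341], [239, 310], [198, 186]], [[141, 235], [180, 349], [283, 320], [246, 206]]]
30 [[[97, 241], [135, 313], [199, 280], [161, 208]], [[81, 233], [142, 348], [244, 296], [184, 180]], [[137, 248], [193, 355], [288, 307], [233, 199]]]
40 [[[96, 250], [144, 315], [200, 271], [152, 205]], [[79, 248], [157, 352], [247, 281], [170, 175]], [[134, 262], [206, 359], [290, 294], [219, 195]]]
50 [[[96, 260], [153, 316], [200, 261], [143, 204]], [[79, 264], [171, 353], [247, 266], [155, 174]], [[135, 277], [219, 361], [291, 279], [205, 194]]]
60 [[[98, 270], [162, 316], [199, 252], [134, 205]], [[82, 279], [185, 352], [244, 250], [140, 175]], [[137, 291], [233, 359], [288, 265], [192, 195]]]
70 [[[101, 279], [171, 313], [196, 242], [125, 207]], [[87, 294], [199, 349], [239, 235], [126, 179]], [[142, 305], [245, 356], [284, 250], [179, 198]]]
80 [[[106, 288], [179, 309], [191, 233], [117, 211]], [[95, 308], [211, 342], [232, 220], [113, 185]], [[149, 319], [257, 350], [277, 237], [167, 204]]]
```

```bash
python3 - <<'E'
from h import *
go([.575,.2096,.15],49)
for u,v,z in[(200,270,0),(225,268,0),(198,215,.155),(220,212,.155)]: print("sign scene",ray("scene",u,v,z).round(3))
for u,v,z in[(208,165,.155),(243,160,.155),(213,189,0),(252,186,0)]: print("sign top",ray("top",u,v,z).round(3))
print([r["rect"] for r in manip.spot_in("policy_sign","scene")[:1]],[r["rect"] for r in manip.spot_in("policy_sign","top")[:1]])
E
```

```text
turn [0.001, 0.013, -8.716] shift [2.004, -2.241, 1.953] t 5.15
sign scene [0.725 0.139 0.   ]
sign scene [0.663 0.098 0.   ]
sign scene [0.758 0.063 0.155]
sign scene [0.709 0.024 0.155]
sign top [0.703 0.13  0.155]
sign top [0.717 0.024 0.155]
sign top [0.666 0.143 0.   ]
sign top [0.674 0.009 0.   ]
[[199.0, 212.3, 26.2, 54.5]] [[206.6, 157.2, 40.3, 24.2]]
```

>>> arm_command([
  [[0,0,-1.4],[0.4,-0.4,0],0.3],
  [[0,0,-2.9],[0.8,-0.8,0.3],0.3],
  [[0,0,-4.4],[1.2,-1.3,0.7],0.3],
  [[0,0,-5.9],[1.6,-1.8,1.2],0.3],
  [[0,0,-7.4],[2.0,-2.24,1.6],0.3],
  [[0,0,-8.7],[2.0,-2.24,1.93],0.3],
  [[0,0,-8.7],[2.0,-2.24,1.93],0.3],
  [[0,0,-8.7],[2.0,-2.24,1.93],0.3],
])

```text
time: 6.05
eef_pos: [0.5748, 0.2101, 0.1513]
tcp_rot: [-180.0, 0.1, 48.8]
wrist_force: [0.6, 0.9, -2.8]
gripper_width: 0.441
gripper_force: 51.3
```

```bash
python3 - <<'E'
from h import *
s=manip.sense();print(s["eef_pos"],s["tcp_rot"])
go([.575,.2096,.15],49);go([.575,.2096,.0745],49)
E
```

```text
[0.5748286  0.21007519 0.15132175] [-1.79982001e+02  1.00999579e-01  4.88472272e+01]
turn [-0.004, 0.02, -0.031] shift [-0.005, 0.009, 0.026] t 6.05
turn [-0.004, 0.02, -0.031] shift [-0.002, 0.009, 1.536] t 6.05
```

>>> arm_command([
  [[0,0,0],[0,0.01,0.4],0.3],
  [[0,0,0],[0,0.01,0.8],0.3],
  [[0,0,0],[0,0.01,0.95],0.3],
  [[0,0,0],[0,0.01,1.1],0.3],
  [[0,0,0],[0,0.01,1.2],0.3],
  [[0,0,0],[0,0.01,1.2],0.3],
])

```text
time: 6.65
eef_pos: [0.5756, 0.2112, 0.092]
tcp_rot: [180.0, -0.0, 49.0]
wrist_force: [-0.8, 0.3, -3.6]
gripper_width: 0.439
gripper_force: 51.5
```

>>> arm_command([
  [[0,0,0],[0,0,0.12],0.3],
  [[0,0,0],[0,0,0.24],0.3],
  [[0,0,0],[0,0,0.34],0.3],
  [[0,0,0],[0,0,0.36],0.3],
  [[0,0,0],[0,0,0.36],0.3],
])

```text
time: 7.15
eef_pos: [0.5756, 0.2114, 0.0745]
tcp_rot: [180.0, -0.0, 49.1]
wrist_force: [-1.3, -0.9, 2.7]
gripper_width: 0.441
gripper_force: 52.1
```

>>> arm_command([
  [[0,0,0],[0,0,0.3],0.9],
  [[0,0,0],[0,0,0.3],0.9],
  [[0,0,0],[0,0,0.3],0.9],
  [[0,0,0],[0,0,0],0.9],
  [[0,0,0],[0,0,-0.8],0.9],
  [[0,0,0],[0,0,-1.6],0.9],
  [[0,0,0],[0,0,-2.3],0.9],
  [[0,0,0],[0.8,0,-2.4],0.9],
  [[0,0,0],[1.57,0,-2.4],0.9],
  [[0,0,0],[1.57,0,-2.4],0.9],
  [[0,0,0],[1.57,0,-2.4],0.9],
])

```text
time: 8.25
eef_pos: [0.6265, 0.2719, 0.1947]
tcp_rot: [-180.0, -0.1, 49.2]
wrist_force: [-0.3, 0.7, 0.1]
gripper_width: 0.9
gripper_force: 0.0
```

```bash
python3 - <<'E'
from h import *
import pickle
s=manip.sense(); print(s["eef_pos"],s["tcp_rot"],s["q"].round(0))
c=cam("wrist"); save("wrist","w3.png"); pickle.dump((c,s),open("c3","wb"))
go([.6274,.2702,.122],49)
E
```

```text
[0.62654016 0.2718571  0.19474812] [-1.79976072e+02 -6.55177952e-02  4.91783919e+01] [ -1.  32. -36.  87.  19.  67. -81.]
turn [0.002, 0.002, 0.022] shift [0.01, 0.02, 1.447] t 8.3
```

View pics/w3.png

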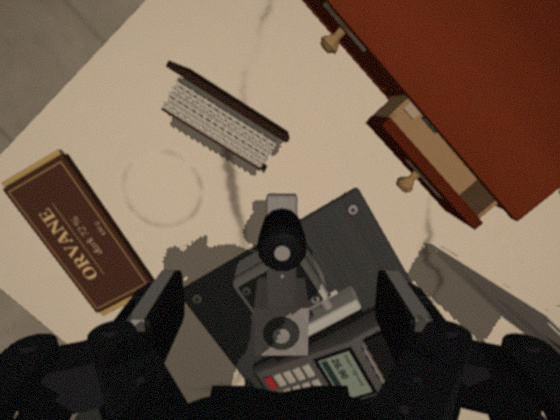

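The wrist view shows the crank on the shaft, bolt at (282,335) and grip top at (282,253), both between the open fingers.

```bash
python3 - <<'E'
from h import *
import pickle
c,s=pickle.load(open("c3","rb"))
b=ray("wrist",282,335,.117,c);g=ray("wrist",282.5,253,.160,c);d=g-b
print(b,g,np.linalg.norm(d[:2]),np.degrees(np.arctan2(d[1],d[0])))
go([*(b+(g-b)*.08/np.linalg.norm(d[:2]))[:2],.122],49)
E
```

```text
[0.57514625 0.20876493 0.117     ] [0.6266495  0.26858996 0.16      ] 0.07894060701871165 49.27490293953827
turn [0.002, 0.002, 0.022] shift [-0.003, 0.03, 1.447] t 8.3
```

>>> arm_command([
  [[0,0,0],[0,0.02,0.6],0.9],
  [[0,0,0],[0,0.02,1.2],0.9],
  [[0,0,0],[0,0.02,1.45],0.9],
  [[0,0,0],[0,0.02,1.45],0.9],
  [[0,0,0],[0,0.02,1.45],0.2],
  [[0,0,0],[0,0.02,1.45],0.2],
  [[0,0,0],[0,0.02,1.45],0.2],
  [[0,0,0],[0,0.02,1.45],0.2],
  [[0,0,0],[0,0.02,1.45],0.2],
], squeeze=40)

```text
time: 9.2
eef_pos: [0.6284, 0.2708, 0.1228]
tcp_rot: [179.9, -0.2, 49.1]
wrist_force: [0.9, 0.5, 2.7]
gripper_width: 0.295
gripper_force: 39.2
```

>>> arm_command([
  [[0,0,0],[-0.055,0.414,0],0.2],
  [[0,0,0],[-0.214,0.8,0],0.2],
  [[0,0,0],[-0.469,1.131,0],0.2],
  [[0,0,0],[-0.8,1.386,0],0.2],
  [[0,0,0],[-1.186,1.545,0],0.2],
  [[0,0,0],[-1.6,1.6,0],0.2],
  [[0,0,0],[-2.014,1.545,0],0.2],
  [[0,0,0],[-2.4,1.386,0],0.2],
  [[0,0,0],[-2.731,1.131,0],0.2],
  [[0,0,0],[-2.986,0.8,0],0.2],
  [[0,0,0],[-3.145,0.414,0],0.2],
  [[0,0,0],[-3.2,0,0],0.2],
])

```text
time: 10.4
eef_pos: [0.524, 0.1481, 0.1226]
tcp_rot: [179.8, -0.1, 49.0]
wrist_force: [3.2, 1.6, 1.2]
gripper_width: 0.29
gripper_force: 39.4
```

```bash
python3 - <<'E'
from h import *
s=manip.sense(); print(s["eef_pos"],s["tcp_rot"],s["q"].round(0),s["wrist_force"],s["torque"],np.degrees(np.arctan2(*(s["eef_pos"]-[.575,.209,0])[[1,0]])),np.hypot(*(s["eef_pos"]-[.575,.209,0])[:2]))
E
```

```text
[0.52397561 0.14813951 0.12257503] [ 1.79786250e+02 -1.49423069e-01  4.89853043e+01] [ 12.  22. -37. 110.  17.  53. -75.] [3.23701318 1.6357728  1.16612072] [ 0.1195689  -0.80769375  0.00606343] -129.97589075773504 0.07941969517598094
```

>>> arm_command([
  [[0,0,0],[0.055,-0.414,0],0.2],
  [[0,0,0],[0.214,-0.8,0],0.2],
  [[0,0,0],[0.469,-1.131,0],0.2],
  [[0,0,0],[0.8,-1.386,0],0.2],
  [[0,0,0],[1.186,-1.545,0],0.2],
  [[0,0,0],[1.6,-1.6,0],0.2],
  [[0,0,0],[2.014,-1.545,0],0.2],
  [[0,0,0],[2.4,-1.386,0],0.2],
  [[0,0,0],[2.731,-1.131,0],0.2],
  [[0,0,0],[2.986,-0.8,0],0.2],
  [[0,0,0],[3.145,-0.414,0],0.2],
  [[0,0,0],[3.2,0,0],0.2],
])

```text
time: 11.6
eef_pos: [0.6271, 0.273, 0.1225]
tcp_rot: [-179.9, -0.1, 49.2]
wrist_force: [-2.4, 1.7, 2.2]
gripper_width: 0.295
gripper_force: 39.8
```

>>> arm_command([
  [[0,0,0],[-0.055,0.414,0],0.2],
  [[0,0,0],[-0.214,0.8,0],0.2],
  [[0,0,0],[-0.469,1.131,0],0.2],
  [[0,0,0],[-0.8,1.386,0],0.2],
  [[0,0,0],[-1.186,1.545,0],0.2],
  [[0,0,0],[-1.6,1.6,0],0.2],
  [[0,0,0],[-2.014,1.545,0],0.2],
  [[0,0,0],[-2.4,1.386,0],0.2],
  [[0,0,0],[-2.731,1.131,0],0.2],
  [[0,0,0],[-2.986,0.8,0],0.2],
  [[0,0,0],[-3.145,0.414,0],0.2],
  [[0,0,0],[-3.2,0,0],0.2],
])

```text
time: 12.8
eef_pos: [0.5216, 0.1479, 0.1212]
tcp_rot: [180.0, 0.1, 49.0]
wrist_force: [-0.1, 0.7, -0.1]
gripper_width: 0.2
gripper_force: 0.0
```

The grip slipped out during that half turn, so I'll raise the gripper and look.

>>> arm_command([
  [[0,0,0],[0,0,-0.8],0.2],
  [[0,0,0],[0,0,-1.6],0.6],
  [[0,0,0],[-0.6,0,-2.4],0.9],
  [[0,0,0],[-0.6,0,-2.6],0.9],
  [[0,0,0],[-0.6,0,-2.6],0.9],
])

```text
time: 13.3
eef_pos: [0.5043, 0.1263, 0.2535]
tcp_rot: [179.8, -0.2, 49.0]
wrist_force: [0.3, -0.1, -0.6]
gripper_width: 0.863
gripper_force: 0.0
```

```bash
python3 - <<'E'
from h import *
import pickle
s=manip.sense(); print(s["eef_pos"],s["tcp_rot"])
c=cam("wrist"); save("wrist","w4.png"); pickle.dump((c,s),open("c4","wb"))
E
```

```text
[0.50427824 0.12627688 0.25353854] [179.76342148  -0.18728976  49.00903414]
```

View pics/w4.png

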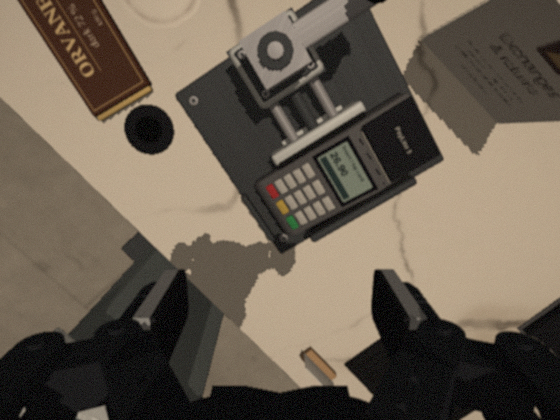

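The wrist view shows the crank still seated, bolt at (276,50), with its arm now toward (375,0). The jaw bar at (320,133) lies close beside the terminal. I'll rectify this view into the cradle frame to measure jaw travel and terminal pose.

```bash
cat >> h.py <<'E'
O=np.array([.5558,.0905]); YC=np.radians(-9.2); RC=np.array([[np.cos(YC),-np.sin(YC)],[np.sin(YC),np.cos(YC)]])
def rect(im,c,z,x0,y1,w,h,s):  # image: right=-y cradle?? -> col = (x-x0)*s, row=(y1-y)*s (mm)
    g=np.float32([[0,0],[w,0],[w,h],[0,h]])
    P=np.array([np.r_[O+RC@np.array([x0+u/s,y1-v/s])/1000,z] for u,v in g])
    return cv2.warpPerspective(im,cv2.getPerspectiveTransform(np.float32(proj("wrist",P,c)),g),(w,h),flags=cv2.INTER_CUBIC)
E
python3 - <<'E'
from h import *
import pickle
c,s=pickle.load(open("c4","rb")); im=cv2.imread("pics/w4.png")
r=rect(im,c,.046,-110,160,660,600,3)
for y in range(-20,160,20):
    cv2.putText(r,str(y),(0,int((160-y)*3)),0,.4,(0,255,255)); cv2.line(r,(0,int((160-y)*3)),(8,int((160-y)*3)),(0,255,255))
cv2.imwrite("pics/r4.png",r)
b=ray("wrist",276,50,.117,c); print(b, proj("wrist",[[.575,.209,.117]],c))
E
```

```text
[0.57428252 0.20873211 0.117     ] [[276.52099908  48.95781435]]
```

View pics/r4.png

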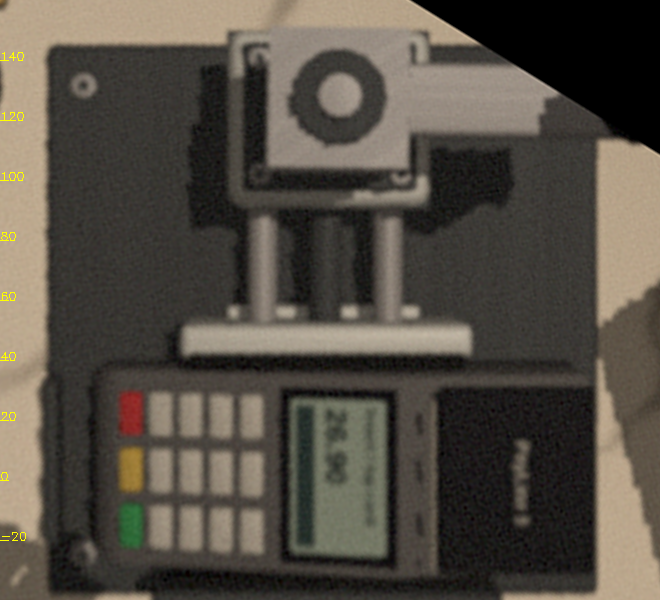

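The rectified view shows the crank arm along cradle +x (about -1.5°). The jaw face is at y≈42 mm with the pad just touching the nearly home terminal, so about a quarter turn is left. I'll regrip with the fingers closing along the direction of travel.

```bash
python3 - <<'E'
from h import *
go([.6534,.1939,.21],126)
E
```

```text
turn [0.019, 0.001, -15.388] shift [2.988, 1.383, 0.836] t 13.35
```

>>> arm_command([
  [[0,0,-1.5],[0.3,0.2,0],0.9],
  [[0,0,-3],[0.7,0.4,0.1],0.9],
  [[0,0,-4.5],[1.1,0.6,0.3],0.9],
  [[0,0,-6],[1.5,0.8,0.5],0.9],
  [[0,0,-7.5],[1.9,1,0.6],0.9],
  [[0,0,-9],[2.3,1.2,0.7],0.9],
  [[0,0,-10.5],[2.6,1.3,0.8],0.9],
  [[0,0,-12],[2.99,1.38,0.84],0.9],
  [[0,0,-13.5],[2.99,1.38,0.84],0.9],
  [[0,0,-15],[2.99,1.38,0.84],0.9],
  [[0,0,-15.4],[2.99,1.38,0.84],0.9],
  [[0,0,-15.4],[2.99,1.38,0.84],0.9],
])

```text
time: 14.55
eef_pos: [0.6515, 0.1947, 0.2057]
tcp_rot: [-179.8, -0.2, 126.2]
wrist_force: [0.3, -0.3, -0.3]
gripper_width: 0.901
gripper_force: 0.0
```

```bash
python3 - <<'E'
from h import *
import pickle
s=manip.sense(); print(s["eef_pos"],s["tcp_rot"],s["q"].round())
c=cam("wrist"); im=save("wrist","w5.png"); pickle.dump((c,s),open("c5","wb"))
for t in ["crank_grip","crank"]:
    print(t,[(r["rect"],round(r["confidence"],2)) for r in manip.spot_in(t,"wrist")][:2])
print("expect grip/bolt px",proj("wrist",[[.6534,.1939,.16],[.5748,.2088,.117]],c))
go([.6534,.1939,.118],126)
E
```

```text
[0.65151204 0.19474747 0.20568087] [-179.76021296   -0.19145793  126.1623094 ] [ 15.  36. -50.  86.  28.  72.  -3.]
crank_grip [([152.9, 81.1, 155.9, 177.7], 0.93)]
crank [([152.5, 83.4, 156.5, 179.3], 0.91)]
expect grip/bolt px [[281.01762093 243.11192476]
 [192.00742212 128.63490267]]
turn [-0.026, -0.017, 0.019] shift [-0.026, 0.018, 1.789] t 14.7
```

View pics/w5.png

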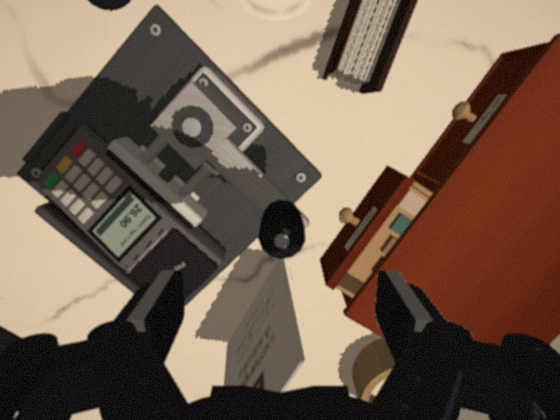

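The grip top is at (281,240), centred between the fingers, and the sign and drawer are clear of the pads.

>>> arm_command([
  [[0,0,0],[0,0.02,0.5],0.7],
  [[0,0,0],[0,0.02,1],0.7],
  [[0,0,0],[0,0.02,1.4],0.7],
  [[0,0,0],[0,0.02,1.74],0.7],
  [[0,0,0],[0,0.02,1.74],0.2],
  [[0,0,0],[0,0.02,1.74],0.2],
  [[0,0,0],[0,0.02,1.74],0.2],
  [[0,0,0],[0,0.02,1.74],0.2],
], squeeze=80)

```text
time: 15.5
eef_pos: [0.6542, 0.1953, 0.1235]
tcp_rot: [179.9, 0.0, 126.1]
wrist_force: [-0.3, 0.4, -0.5]
gripper_width: 0.286
gripper_force: 78.4
```

```bash
python3 - <<'E'
from h import *
s=manip.sense(); p=s["eef_pos"]; d=(p-[.5748,.2088,0])[:2]; a0=np.arctan2(d[1],d[0]); print(p,s["tcp_rot"],s["wrist_force"],np.degrees(a0),np.hypot(*d))
R=Ro.from_euler('xyz',s["tcp_rot"],degrees=True)
for th in range(10,121,10):
    a=a0-np.radians(th); q=np.r_[.5748+.08*np.cos(a),.2088+.08*np.sin(a),p[2]]
    print(th,(R.inv().apply(q-p)/.05).round(2)[:2])
E
```

```text
[0.65424983 0.1953472  0.12351383] [1.79894330e+02 1.14789224e-02 1.26093486e+02] [-0.27208264  0.36837939 -0.47898195] -9.610424042977053 0.08058072779621948
10 [-0.17 -0.22]
20 [-0.3  -0.47]
30 [-0.4  -0.73]
40 [-0.44 -1.01]
50 [-0.44 -1.28]
60 [-0.39 -1.56]
70 [-0.29 -1.82]
80 [-0.15 -2.06]
90 [ 0.04 -2.27]
100 [ 0.25 -2.45]
110 [ 0.5  -2.58]
120 [ 0.76 -2.68]
```

Crank yaw is -9.6°. First I'll wind 70°, slowly.

>>> arm_command([
  [[0,0,0],[-0.17,-0.22,0],0.2],
  [[0,0,0],[-0.3,-0.47,0],0.2],
  [[0,0,0],[-0.4,-0.73,0],0.2],
  [[0,0,0],[-0.44,-1.01,0],0.2],
  [[0,0,0],[-0.44,-1.28,0],0.2],
  [[0,0,0],[-0.39,-1.56,0],0.2],
  [[0,0,0],[-0.29,-1.82,0],0.2],
  [[0,0,0],[-0.29,-1.82,0],0.2],
])

```text
time: 16.3
eef_pos: [0.5998, 0.1268, 0.1316]
tcp_rot: [179.0, 0.8, 125.8]
wrist_force: [0.7, -7.8, 12.4]
gripper_width: 0.286
gripper_force: 81.1
```

```bash
cat > st.py <<'E'
from h import *
s=manip.sense(); p=s["eef_pos"]; d=(p-[.5748,.2088,0])[:2]; a0=np.arctan2(d[1],d[0]); print(p,s["tcp_rot"],s["wrist_force"],s["torque"],np.degrees(a0),np.hypot(*d),s["gripper_width"])
R=Ro.from_euler('xyz',s["tcp_rot"],degrees=True); f=s["wrist_force"][:2]
print("tangential (ccw) force on tool",f@[-np.sin(a0),np.cos(a0)],"radial",f@[np.cos(a0),np.sin(a0)])
for th in range(10,121,10):
    a=a0-np.radians(th); q=np.r_[.5748+.08*np.cos(a),.2088+.08*np.sin(a),p[2]]
    print(th,(R.inv().apply(q-p)/.05).round(2)[:2])
E
python3 st.py
```

```text
[0.59980918 0.12681535 0.1316138 ] [179.03574406   0.82227098 125.82454752] [ 0.68182323 -7.75585781 12.40658379] [-1.12182483 -0.08387795  0.04354875] -73.03582598430131 0.08571430625727583 0.2857401658873551
tangential (ccw) force on tool -1.6107999246291544 radial 7.617318224335868
10 [ 0.22 -0.22]
20 [ 0.38 -0.45]
30 [ 0.57 -0.65]
40 [ 0.79 -0.81]
50 [ 1.05 -0.94]
60 [ 1.31 -1.02]
70 [ 1.59 -1.04]
80 [ 1.87 -1.03]
90 [ 2.14 -0.96]
100 [ 2.39 -0.85]
110 [ 2.63 -0.69]
120 [ 2.83 -0.5 ]
```

>>> arm_command([
  [[0,0,0],[0,0,0],0.2],
  [[0,0,0],[0,0,0],0.2],
])

```text
time: 16.5
eef_pos: [0.5902, 0.1262, 0.124]
tcp_rot: [180.0, 0.2, 125.9]
wrist_force: [-1.1, -0.9, -1.6]
gripper_width: 0.285
gripper_force: 79.3
```

```bash
python3 st.py | head -2; python3 - <<'E'
from h import *
s=manip.sense(); print(s["q"].round(1),s["joint_vel"].round(1),s["effort"].round(1))
im=save("scene","s6.png"); manip.read_camera("top")
for cm in("scene","top"):
  for t in["crank","policy_sign","card_terminal"]: print(cm,t,[(r["rect"],round(r["confidence"],2)) for r in manip.spot_in(t,cm)][:1])
cv2.imwrite("pics/s6z.png",cv2.resize(im[190:330,170:310,::-1],None,fx=4.2,fy=4.2,interpolation=cv2.INTER_CUBIC))
E
```

```text
[0.59021399 0.1261664  0.12400425] [179.98270988   0.23034551 125.87795287] [-1.13659396 -0.87349911 -1.56223975] [-0.44139591  0.03586418  0.0299375 ] -79.4338138032365 0.08405892954429153 0.2847482806712151
tangential (ccw) force on tool -1.277496182214927 radial 0.6502691993188113
[ 22.9  32.9 -50.  101.4  29.1  59.5  -2. ] [-0.7  1.2  0.1  2.7 -0.2 -0.6 -0. ] [ -0.7 -40.2 -11.7 -21.8  -0.3  -0.4  -0. ]
scene crank [([215.6, 247.8, 24.7, 56.5], 0.89)]
scene policy_sign [([197.5, 211.8, 21.3, 54.6], 0.86)]
scene card_terminal [([224.4, 252.6, 62.3, 42.5], 0.78)]
top crank []
top policy_sign [([205.7, 157.9, 41.6, 23.6], 0.83)]
top card_terminal [([218.5, 193.5, 19.1, 18.4], 0.73)]
```

View pics/s6z.png

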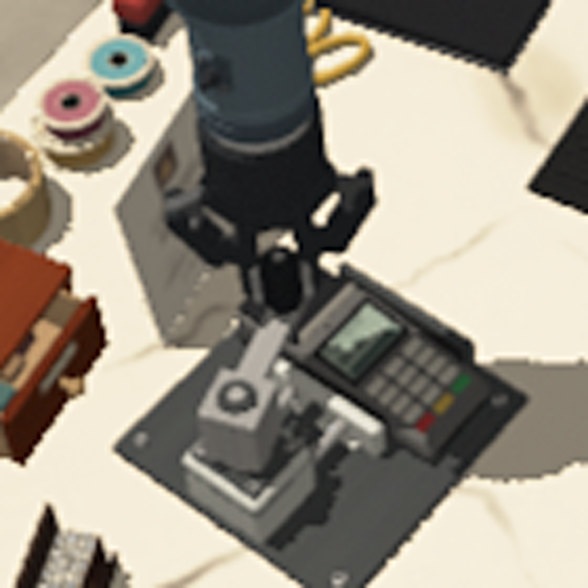

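The scene crop shows the gripper holding the grip, the crank hub on the housing at (237,400) and the sign still standing. The force spike has settled, so I'll go on slowly.

>>> arm_command([
  [[0,0,0],[0,0,0],0.2],
  [[0,0,0],[0.06,-0.12,0],0.2],
  [[0,0,0],[0.14,-0.24,0],0.2],
  [[0,0,0],[0.23,-0.35,0],0.2],
  [[0,0,0],[0.23,-0.35,0],0.2],
  [[0,0,0],[0.23,-0.35,0],0.2],
])

```text
time: 17.5
eef_pos: [0.5669, 0.1269, 0.1221]
tcp_rot: [-179.9, 0.1, 126.1]
wrist_force: [0.3, -5.7, 0.2]
gripper_width: 0.285
gripper_force: 79.4
```

```bash
python3 st.py
```

```text
[0.56694557 0.12688803 0.12214956] [-1.79850897e+02  1.00446566e-01  1.26084648e+02] [ 0.25133617 -5.68328014  0.22216824] [-1.54339329 -0.0261537  -0.00938065] -95.47727249947393 0.08228768667058219 0.2851413931422086
tangential (ccw) force on tool 0.7926628195298935 radial 5.633340813194353
10 [ 0.24 -0.16]
20 [ 0.47 -0.32]
30 [ 0.73 -0.43]
40 [ 1.   -0.49]
50 [ 1.28 -0.51]
60 [ 1.55 -0.48]
70 [ 1.82 -0.4 ]
80 [ 2.07 -0.27]
90 [ 2.29 -0.11]
100 [2.48 0.1 ]
110 [2.64 0.33]
120 [2.75 0.59]
```

>>> arm_command([
  [[0,0,0],[0.12,-0.06,0],0.2],
  [[0,0,0],[0.22,-0.12,0],0.2],
  [[0,0,0],[0.22,-0.12,0],0.2],
  [[0,0,0],[0.22,-0.12,0],0.2],
])

```text
time: 17.9
eef_pos: [0.556, 0.1294, 0.1226]
tcp_rot: [-179.7, 0.3, 126.0]
wrist_force: [-1.7, -10.3, 4.7]
gripper_width: 0.289
gripper_force: 80.0
```

```bash
python3 st.py
```

```text
[0.55600481 0.1294382  0.12256001] [-179.66450439    0.29983978  125.9834864 ] [ -1.7240605  -10.2898178    4.65032595] [-2.45697901  0.24731059 -0.01187698] -103.32383034633109 0.08155705829771157 0.2888801242756964
tangential (ccw) force on tool 0.6936804603795144 radial 10.410165339061093
10 [ 0.25 -0.14]
20 [ 0.5  -0.26]
30 [ 0.77 -0.34]
40 [ 1.04 -0.36]
50 [ 1.32 -0.34]
60 [ 1.59 -0.27]
70 [ 1.85 -0.16]
80 [ 2.08 -0.  ]
90 [2.28 0.19]
100 [2.44 0.42]
110 [2.56 0.67]
120 [2.64 0.94]
```

>>> arm_command([
  [[0,0,0],[0.1,-0.08,0],0.2],
  [[0,0,0],[0.23,-0.16,0],0.2],
  [[0,0,0],[0.23,-0.16,0],0.2],
  [[0,0,0],[0.23,-0.16,0],0.2],
])

```text
time: 18.3
eef_pos: [0.5462, 0.1337, 0.1236]
tcp_rot: [180.0, 0.5, 125.9]
wrist_force: [3.8, -10.6, 3.5]
gripper_width: 0.289
gripper_force: 79.9
```

```bash
python3 st.py|head -4
```

```text
[0.54618281 0.13367597 0.12363129] [179.98078932   0.47604185 125.91629903] [  3.77576937 -10.62483302   3.50709493] [-2.45793104 -0.77239901  0.0027904 ] -110.85346819410165 0.08039006899461608 0.2892739661555883
tangential (ccw) force on tool 7.310652768873679 radial 8.584746185048347
10 [ 0.25 -0.13]
20 [ 0.51 -0.21]
```

Tangential force jumped to 7 N at about 10° past the expected angle, which matches the socket's play, so the clamp is at its stop. I'll hold, release and measure the jaw.

>>> arm_command([
  [[0,0,0],[0.04,-0.02,0],0.2],
  [[0,0,0],[0.04,-0.02,0],0.2],
  [[0,0,0],[0.04,-0.02,0],0.2],
  [[0,0,0],[0.04,-0.02,0],0.2],
])

```text
time: 18.7
eef_pos: [0.5456, 0.134, 0.1238]
tcp_rot: [179.9, 0.6, 125.9]
wrist_force: [5.6, -11.9, 2.5]
gripper_width: 0.289
gripper_force: 79.8
```

```bash
python3 st.py|head -2
```

```text
[0.54559275 0.13399895 0.1237937 ] [179.88637924   0.55738152 125.86661252] [  5.55998073 -11.92291807   2.47388846] [-2.63377912 -1.19088909  0.03997554] -111.32894423098018 0.08030105960823923 0.2888305575371921
tangential (ccw) force on tool 9.515790128927826 radial 9.084002377264248
```

>>> arm_command([
  [[0,0,0],[-0.08,0.04,0],0.2],
  [[0,0,0],[-0.08,0.04,0],0.7],
  [[0,0,0],[-0.08,0.04,0],0.7],
  [[0,0,0],[-0.08,0.04,0],0.7],
  [[0,0,0],[-0.08,0.04,-0.5],0.7],
  [[0,0,0],[-0.08,0.04,-1.2],0.7],
  [[0,0,0],[-0.08,0.04,-2],0.8],
  [[0,0,0],[-0.08,0.04,-2.5],0.9],
  [[0,0,0],[-0.08,0.04,-2.5],0.9],
])

```text
time: 19.6
eef_pos: [0.5473, 0.141, 0.252]
tcp_rot: [179.5, 0.1, 126.2]
wrist_force: [0.2, 0.3, 0.5]
gripper_width: 0.901
gripper_force: 0.0
```

```bash
python3 - <<'E'
from h import *
s=manip.sense(); print(s["eef_pos"],s["tcp_rot"],s["q"].round(1))
go([.49,.125,.255],80)
E
```

```text
[0.5472917  0.14101324 0.25197131] [1.79482690e+02 1.17649963e-01 1.26244668e+02] [ 29.5  20.6 -57.8 100.4  18.7  68.8   2.8]
turn [0.107, -0.02, 9.249] shift [0.419, -1.113, -0.071] t 19.6
```

```bash
python3 -c "
from h import *
go([.555,.11,.26],80)"
```

```text
turn [0.107, -0.02, 9.249] shift [-0.592, -0.241, -0.162] t 19.6
```

>>> arm_command([
  [[0,0,1.6],[-0.59,-0.24,-0.16],0.9],
  [[0,0,3.2],[-0.59,-0.24,-0.16],0.9],
  [[0,0,4.8],[-0.59,-0.24,-0.16],0.9],
  [[0,0,6.4],[-0.59,-0.24,-0.16],0.9],
  [[0,0,8],[-0.59,-0.24,-0.16],0.9],
  [[0,0,9.25],[-0.59,-0.24,-0.16],0.9],
  [[0,0,9.25],[-0.59,-0.24,-0.16],0.9],
  [[0,0,9.25],[-0.59,-0.24,-0.16],0.9],
])

```text
time: 20.4
eef_pos: [0.5521, 0.1073, 0.2544]
tcp_rot: [-179.9, -0.0, 80.1]
wrist_force: [0.1, 0.1, 0.3]
gripper_width: 0.896
gripper_force: 0.0
```

```bash
python3 - <<'E'
from h import *
import pickle
s=manip.sense(); print(s["eef_pos"],s["tcp_rot"])
c=cam("wrist"); im=save("wrist","w7.png"); pickle.dump((c,s),open("c7","wb"))
for t in ["crank","card_terminal","jaw_pad","cradle"]:
    r=manip.regions_of(t,"wrist")[:1]
    if r: print(t,np.array(r[0]["rect"]).round(),r[0]["confidence"]); np.save("m_"+t,r[0]["pixels"])
g=cv2.cvtColor(im,cv2.COLOR_RGB2GRAY)
R7=rect(g,c,.046,-110,160,660,600,3); R4=rect(cv2.imread("pics/w4.png",0),pickle.load(open("c4","rb"))[0],.046,-110,160,660,600,3)
print("bar profile y: old,new; cols x-40,-30 ,15")
for y in range(60,24,-1):
    row=int((160-y)*3); print(y,[int(R[row-1:row+2,k-6:k+7].mean()) for k in(230,260,440) for R in(R4,R7)])
# hub top face rectified at .112: bright mask
H=rect(g,c,.112,-40,160,480,480,6) # 80mm square
print(H[::24,::24])
E
```

```text
[0.5521268  0.10729195 0.25440966] [-1.79914609e+02 -1.25930698e-02  8.00579805e+01]
crank [252.  26.  64. 175.] 0.87
card_terminal [203. 156. 176.  72.] 0.66
jaw_pad [238. 154.  99.   8.] 0.72
cradle [178.  29. 211. 213.] 0.83
bar profile y: old,new; cols x-40,-30 ,15
60 [45, 23, 118, 60, 53, 51]
59 [57, 27, 119, 61, 54, 53]
58 [87, 36, 118, 59, 53, 53]
57 [113, 44, 118, 61, 53, 52]
56 [121, 48, 119, 65, 55, 50]
55 [111, 52, 117, 65, 60, 60]
54 [96, 60, 114, 66, 72, 71]
53 [82, 64, 109, 71, 84, 82]
52 [100, 68, 113, 75, 109, 103]
51 [133, 71, 136, 79, 140, 133]
50 [154, 76, 158, 82, 164, 157]
49 [165, 77, 164, 84, 177, 168]
48 [163, 77, 166, 87, 178, 170]
47 [160, 76, 162, 86, 171, 164]
46 [156, 72, 159, 87, 166, 158]
45 [155, 74, 159, 89, 161, 155]
44 [150, 74, 152, 90, 154, 146]
43 [126, 58, 126, 83, 128, 118]
42 [78, 36, 77, 65, 78, 73]
41 [33, 17, 33, 43, 32, 36]
40 [21, 9, 19, 21, 20, 21]
39 [18, 9, 22, 11, 23, 17]
38 [21, 12, 18, 6, 22, 20]
37 [30, 18, 24, 7, 29, 26]
36 [48, 26, 44, 8, 43, 42]
35 [64, 32, 60, 12, 57, 58]
34 [69, 34, 68, 12, 68, 67]
33 [70, 35, 71, 9, 74, 68]
3
[... 1231 characters left out ...]
 142  59
   57  51]
 [ 57  29  25  60  26 134 126  87  52  49  58  52  54 137 137  54 143  55
   56  59]
 [ 54  29  24  65  26 133 132 127 111  45  67  92 139 131 124  52 144  55
   57  57]
 [ 54  27  19  63  25 117 134 128 128 130 138 130 130 133 107  52 147  55
   52  54]
 [ 53  28  28  64  36  38  21 112 127 128  90 130 121 139 123 120 140  58
   60  48]
 [ 50  20  21  65  25  29  18 122 130 136 144 137  34  53  54  56 146  56
   57  57]
 [ 55  21  29  41  70  66  70 121 131 136 141 128 110 115 112 111  98  57
   57  55]
 [ 50  23  21  24  23  56  54 124 134 138 138 112  28  59  66  56  56  54
   58  56]
 [ 48  55  27  25  20  56  67 124 129 139 138  87  32  65 133  60  57  54
   53  54]]
```

```bash
python3 - <<'E'
from h import *
import pickle
for k in "2357":
    c,s=pickle.load(open("c"+k,"rb")); g=cv2.imread(f"pics/w{k}.png",0).astype(float)
    R=rect(cv2.imread(f"pics/w{k}.png",0),c,.044,-110,160,660,600,3)
    print("w"+k)
    for x in (-55,-45,-40,-30,-20,10,20,30,40):
        col=R[:,int((x+110)*3)-3:int((x+110)*3)+4].mean(1)
        print(x,[int(v) for v in col[int((160-90)*3):int((160-30)*3):6]])
E
```

```text
w2
-55 [50, 51, 51, 53, 50, 52, 50, 51, 51, 51, 51, 50, 52, 47, 51, 54, 50, 46, 50, 49, 50, 51, 47, 47, 48, 58, 65, 65, 100, 143]
-45 [53, 51, 54, 52, 51, 50, 53, 51, 52, 52, 52, 105, 149, 149, 148, 148, 119, 43, 20, 16, 12, 10, 22, 22, 29, 56, 66, 63, 82, 122]
-40 [25, 27, 24, 25, 25, 27, 33, 49, 53, 51, 50, 104, 151, 149, 149, 147, 117, 40, 21, 20, 16, 5, 8, 13, 14, 11, 8, 12, 10, 10]
-30 [55, 53, 42, 22, 21, 21, 23, 31, 40, 44, 34, 100, 152, 152, 154, 140, 67, 11, 6, 8, 18, 6, 16, 8, 17, 17, 16, 14, 15, 19]
-20 [58, 60, 73, 125, 129, 127, 128, 128, 127, 124, 84, 29, 11, 6, 11, 13, 17, 12, 18, 19, 19, 20, 22, 24, 26, 21, 18, 19, 24, 23]
10 [57, 59, 61, 36, 11, 8, 2, 18, 16, 20, 25, 30, 26, 26, 26, 26, 29, 28, 27, 28, 28, 31, 28, 29, 32, 34, 30, 32, 33, 65]
20 [59, 62, 56, 21, 13, 6, 12, 16, 23, 31, 28, 28, 31, 28, 33, 30, 31, 30, 30, 34, 32, 32, 33, 33, 36, 14, 54, 139, 142, 142]
30 [58, 57, 55, 43, 10, 10, 9, 13, 17, 30, 27, 34, 30, 30, 31, 35, 31, 36, 37, 35, 34, 33, 35, 33, 36, 32, 110, 146, 144, 145]
40 [51, 52, 56, 52, 24, 5, 12, 12, 19, 24, 32, 32, 34, 31, 30, 36, 37, 37, 37,
[... 2848 characters left out ...]
76, 75, 75, 44, 8, 11, 22, 29, 17]
-20 [48, 54, 53, 52, 54, 61, 61, 63, 68, 73, 80, 84, 89, 98, 100, 104, 110, 114, 115, 118, 120, 119, 119, 120, 73, 7, 8, 5, 18, 22]
10 [34, 27, 25, 29, 31, 34, 34, 38, 34, 29, 28, 27, 31, 36, 35, 35, 73, 116, 102, 97, 150, 167, 157, 148, 83, 17, 20, 38, 62, 68]
20 [52, 64, 115, 123, 125, 123, 122, 123, 122, 124, 123, 123, 121, 123, 122, 121, 123, 121, 119, 110, 151, 168, 159, 150, 90, 23, 19, 31, 61, 72]
30 [51, 56, 54, 55, 53, 57, 52, 56, 54, 55, 50, 54, 55, 53, 53, 55, 91, 137, 112, 96, 153, 168, 158, 149, 83, 23, 12, 38, 58, 71]
40 [55, 58, 54, 52, 54, 53, 53, 55, 53, 50, 55, 56, 54, 53, 54, 55, 52, 55, 66, 95, 153, 170, 160, 149, 88, 25, 19, 36, 63, 68]
```

```bash
cat > fit.py <<'E'
from h import *
import pickle
from scipy.optimize import minimize
def hull(P): return cv2.convexHull(P.astype(np.float32).reshape(-1,1,2))
def box(x0,x1,y0,y1,z0,z1): return np.array([[x,y,z] for x in(x0,x1) for y in(y0,y1) for z in(z0,z1)])
t=np.linspace(0,2*np.pi,24,endpoint=False)
cyl=lambda x,r,z0,z1: np.array([[x+r*np.cos(a),r*np.sin(a),z] for a in t for z in(z0,z1)])
PARTS=[box(-.019,.019,-.019,.019,0,.046),cyl(0,.012,.046,.051),box(0,.085,-.01,.01,.036,.045),cyl(.08,.013,.046,.094)]
def render(q,n,c,S=4):
    R=Ro.from_euler('zyx',[q[3],q[5],q[4]],degrees=True); m=np.zeros((420*2,560*2),np.uint8)
    for P in PARTS:
        W=R.apply(P)+q[:3]; cv2.fillConvexPoly(m,(hull(proj(n,W,c))*2*16).astype(np.int32),255,cv2.LINE_AA,4)
    return cv2.resize(m,(560,420),interpolation=cv2.INTER_AREA)/255.
def cost(q,views):
    e=0
    for n,c,M in views:
        r=render(q,n,c); e+=1-np.minimum(r,M).sum()/np.maximum(r,M).sum()
    return e+2e-3*(q[4]**2+q[5]**2)/4
def fit(q0,views):
    best=None
    for dz in(0,.012,.024):
        x=np.array(q0,float); x[2]+=dz
        sc=np.array([.004,.004,.008,5,3,3]); f=lambda u:cost(x+u*sc,views)
        r=minimize(f,np.zeros(6),method="Powell",options=dict(maxiter=25))
        if best is None or r.fun<best[0]: best=(r.fun,x+r.x*sc)
        print(dz,round(r.fun,4),(x+r.x*sc).round(4))
    return best
E
python3 - <<'E'
from fit import *
c7,s7=pickle.load(open("c7","rb"))
manip.read_camera("scene"); r=manip.regions_of("crank","scene"); M=r[0]["pixels"].astype(float); print(M.sum(),r[0]["rect"],r[0]["confidence"])
np.save("m_scene",M); W=np.load("m_crank.npy").astype(float)
V=[("wrist",c7,W),("scene",cam("scene"),M)]
q0=[.575,.209,.066,-102,0,0]
print("w only");fit(q0,V[:1]); print("s only");fit(q0,V[1:]); print("both");fit(q0,V)
# terminal tilt: screen in rectified w4,w7
for k in "47":
    c,_=pickle.load(open("c"+k,"rb")); im=cv2.imread(f"pics/w{k}.png"); R=rect(im,c,.046,-110,160,660,600,3)
    g=R[360:590,60:600].astype(int); gray=g.mean(2)
    m=((g[:,:,1]>80)&(g[:,:,1]-g[:,:,0]>4)&(g[:,:,1]-g[:,:,2]>4)).astype(np.uint8)
    m=cv2.morphologyEx(cv2.morphologyEx(m,cv2.MORPH_OPEN,np.ones((3,3))),cv2.MORPH_CLOSE,np.ones((25,25)))
    cs,_=cv2.findContours(m,0,2)
    for q in sorted(cs,key=cv2.contourArea)[-2:]: print(k,cv2.contourArea(q),cv2.minAreaRect(q))
E
```

```text
Traceback (most recent call last):
IndexError: list index out of range
```

```bash
python3 - <<'E'
from fit import *
c7,s7=pickle.load(open("c7","rb"))
W=np.load("m_crank.npy").astype(float)
V=[("wrist",c7,W)]
b=fit([.575,.209,.066,-102,0,0],V)
# cross check of height with tilt fixed at zero
for z in(.066,.076,.086,.094):
    f=lambda u:cost(np.r_[b[1][:2]+u[:2]*.004,z,b[1][3]+u[2]*5,0,0],V); r=minimize(f,[0,0,0],method="Powell"); print(z,r.fun,(b[1][:2]+r.x[:2]*.004).round(4),b[1][3]+r.x[2]*5)
for k in "47":
    c,_=pickle.load(open("c"+k,"rb")); im=cv2.imread(f"pics/w{k}.png"); R=rect(im,c,.046,-110,160,660,600,3)
    g=R[360:590,60:600].astype(int)
    m=((g[:,:,1]>80)&(g[:,:,1]-g[:,:,0]>4)&(g[:,:,1]-g[:,:,2]>4)).astype(np.uint8)
    m=cv2.morphologyEx(cv2.morphologyEx(m,cv2.MORPH_OPEN,np.ones((3,3))),cv2.MORPH_CLOSE,np.ones((25,25)))
    cs,_=cv2.findContours(m,0,2)
    for q in sorted(cs,key=cv2.contourArea)[-2:]: print(k,cv2.contourArea(q),cv2.minAreaRect(q))
    gr=R.mean(2)  # keys: bright blobs
    bw=((gr>110)*255).astype(np.uint8); bw[:360]=0; n,l,st,ce=cv2.connectedComponentsWithStats(bw)
    print(k,[(int(ce[i][0]),int(ce[i][1])) for i in range(1,n) if 300<st[i,4]<1500])
E
```

```text
0 0.0261 [ 5.745000e-01  2.099000e-01  6.150000e-02 -1.072423e+02  5.528000e-01
  1.820000e-02]
0.012 0.0261 [ 5.745000e-01  2.095000e-01  6.200000e-02 -1.070656e+02 -4.840000e-02
  1.300000e-03]
0.024 0.0273 [ 5.743000e-01  2.100000e-01  6.150000e-02 -1.073303e+02  6.488000e-01
  3.387000e-01]
0.066 0.041960582862440976 [0.5744 0.2093] -107.03532611968845
0.076 0.10737948404510156 [0.5744 0.2085] -107.1426432252585
0.086 0.17518989731896384 [0.5744 0.2085] -107.08796921493179
0.094 0.2282618515798902 [0.5744 0.2083] -107.22462987071621
4 888.0 ((71.0, 165.5), (43.0, 22.0), 90.0)
4 5539.5 ((274.4710693359375, 114.85848999023438), (146.77037048339844, 85.7219009399414), 89.22578430175781)
4 [(160, 413), (190, 414), (221, 415), (251, 416), (160, 469), (190, 470), (221, 472), (251, 473), (160, 526), (190, 528), (221, 529), (251, 530)]
7 652.0 ((299.5587158203125, 72.01636505126953), (50.19872283935547, 32.01156997680664), 78.9964599609375)
7 2344.0 ((277.0, 155.0), (70.0, 90.0), 90.0)
7 [(283, 427), (162, 470), (192, 471), (222, 471), (251, 481), (192, 517)]
```

The crank is down on the shaft and upright, at yaw -107°. That is 8° past the flats, which is the socket's full play. The 0.76 Nm I applied there did not move it and the jaw bar did not shift, so the clamp is at its stop. Next is lifting the crank off.

```bash
python3 - <<'E'
from h import *
go([.5745,.209,.19],77);go([.5745,.209,.0745],77)
E
```

```text
turn [-0.001, -0.002, 0.57] shift [2.097, 0.062, 1.305] t 20.75
turn [-0.001, -0.002, 0.57] shift [2.096, 0.062, 3.615] t 20.75
```

>>> arm_command([
  [[0,0,0.57],[0.8,0.02,0],1],
  [[0,0,0.57],[1.6,0.05,0.4],1],
  [[0,0,0.57],[2.1,0.06,0.9],1],
  [[0,0,0.57],[2.1,0.06,1.3],1],
  [[0,0,0.57],[2.1,0.06,1.3],1],
  [[0,0,0.57],[2.1,0.06,1.3],1],
])

```text
time: 21.35
eef_pos: [0.5746, 0.2084, 0.1901]
tcp_rot: [-180.0, 0.0, 76.9]
wrist_force: [0.7, 0.1, 0.0]
gripper_width: 1.0
gripper_force: 0.0
```

```bash
python3 - <<'E'
from h import *
s=manip.sense(); print(s["eef_pos"],s["tcp_rot"])
go([.5745,.209,.0745],77)
E
```

```text
[0.57457347 0.20837172 0.19013283] [-1.79965010e+02  4.27583442e-02  7.69430907e+01]
turn [-0.007, 0.009, -0.011] shift [0.014, -0.003, 2.313] t 21.35
```

>>> arm_command([
  [[0,0,0],[0.01,0,0.6],1],
  [[0,0,0],[0.01,0,1.2],1],
  [[0,0,0],[0.01,0,1.7],1],
  [[0,0,0],[0.01,0,2.1],1],
  [[0,0,0],[0.01,0,2.3],1],
  [[0,0,0],[0.01,0,2.3],1],
  [[0,0,0],[0.01,0,2.3],0.3],
  [[0,0,0],[0.01,0,2.3],0.3],
  [[0,0,0],[0.01,0,2.3],0.3],
  [[0,0,0],[0.01,0,2.3],0.3],
  [[0,0,0],[0.01,0,2.3],0.3],
], squeeze=60)

```text
time: 22.45
eef_pos: [0.5744, 0.2103, 0.0768]
tcp_rot: [180.0, -0.0, 77.0]
wrist_force: [-1.7, -0.7, 5.3]
gripper_width: 0.44
gripper_force: 60.7
```

>>> arm_command([
  [[0,0,0],[0,0,-0.2],0.3],
  [[0,0,0],[0,0,-0.5],0.3],
  [[0,0,0],[0,0,-0.9],0.3],
  [[0,0,0],[0,0,-1.4],0.3],
  [[0,0,0],[0,0,-2],0.3],
  [[0,0,0],[0,0,-2.7],0.3],
  [[0,0,0],[0,0,-3.2],0.3],
  [[0,0,0],[0,0,-3.4],0.3],
  [[0,0,0],[0,0,-3.4],0.3],
])

```text
time: 23.35
eef_pos: [0.5753, 0.21, 0.2474]
tcp_rot: [179.8, -0.1, 77.0]
wrist_force: [0.4, 0.6, -3.9]
gripper_width: 0.439
gripper_force: 60.7
```

```bash
python3 - <<'E'
from h import *
s=manip.sense(); print(s["eef_pos"],s["tcp_rot"],s["q"].round(1),s["wrist_force"])
go([.475,-.21,.25],77)
E
```

```text
[0.57530692 0.21002948 0.24741098] [ 1.79812364e+02 -7.43287475e-02  7.69779054e+01] [ 14.1  24.2 -48.4  94.2  19.1  70.  -51.4] [ 0.35082222  0.57829354 -3.88318678]
turn [0.038, -0.015, -0.004] shift [-8.637, -0.061, -0.063] t 23.35
```

>>> arm_command([
  [[0,0,0],[-0.4,0,0],0.3],
  [[0,0,0],[-1.1,0,0],0.3],
  [[0,0,0],[-1.9,0,0],0.3],
  [[0,0,0],[-2.8,0,0],0.3],
  [[0,0,0],[-3.7,0,0],0.3],
  [[0,0,0],[-4.6,0,0],0.3],
  [[0,0,0],[-5.5,0,0],0.3],
  [[0,0,0],[-6.4,0,0],0.3],
  [[0,0,0],[-7.2,0,0],0.3],
  [[0,0,0],[-7.9,-0.03,0],0.3],
  [[0,0,0],[-8.4,-0.06,0],0.3],
  [[0,0,0],[-8.6,-0.06,0],0.3],
])

```text
time: 24.55
eef_pos: [0.4715, -0.2121, 0.2429]
tcp_rot: [-179.7, 0.0, 76.6]
wrist_force: [-0.4, 0.1, -3.8]
gripper_width: 0.439
gripper_force: 60.6
```

```bash
python3 - <<'E'
from h import *
import pickle
c=pickle.load(open("c1","rb"))
K=[ray("wrist",u,v,.004,c) for u,v in[(180,91),(345,105),(330,226),(178,212)]]; print(np.array(K).round(3)[:,:2],np.mean(K,0))
s=manip.sense(); print(s["eef_pos"],s["tcp_rot"])
m=np.mean(K,0); go([m[0],m[1],.05],77)
E
```

```text
[[ 0.535 -0.114]
 [ 0.536 -0.281]
 [ 0.406 -0.282]
 [ 0.408 -0.114]] [ 0.47131203 -0.19773909  0.004     ]
[ 0.47147214 -0.21212352  0.24289613] [-1.79710623e+02  3.03535071e-02  7.66413079e+01]
turn [-0.058, 0.006, -0.072] shift [0.281, -0.05, 3.858] t 24.55
```

>>> arm_command([
  [[0,0,0],[0.15,0,0.5],0.3],
  [[0,0,0],[0.25,0,1.2],0.3],
  [[0,0,0],[0.25,0,1.9],0.3],
  [[0,0,0],[0.25,0,2.6],0.3],
  [[0,0,0],[0.25,0,3.2],0.3],
  [[0,0,0],[0.25,0,3.7],0.3],
  [[0,0,0],[0.25,0,4.1],0.3],
  [[0,0,0],[0.25,0,4.2],0.3],
  [[0,0,0],[0.25,0,4.2],0.3],
  [[0,0,0],[0.25,0,4.2],0.3],
])

```text
time: 25.55
eef_pos: [0.4786, -0.196, 0.036]
tcp_rot: [179.9, -0.0, 77.0]
wrist_force: [0.5, -0.0, -3.4]
gripper_width: 0.439
gripper_force: 60.3
```

Now lower slowly: 21 mm to contact.

>>> arm_command([
  [[0,0,0],[0,0,0.12],0.3],
  [[0,0,0],[0,0,0.22],0.3],
  [[0,0,0],[0,0,0.3],0.3],
  [[0,0,0],[0,0,0.36],0.3],
  [[0,0,0],[0,0,0.4],0.3],
  [[0,0,0],[0,0,0.42],0.3],
  [[0,0,0],[0,0,0.42],0.3],
])

```text
time: 26.25
eef_pos: [0.4774, -0.1964, 0.0148]
tcp_rot: [-179.9, 0.0, 77.0]
wrist_force: [-3.5, 1.3, 2.6]
gripper_width: 0.436
gripper_force: 61.1
```

Contact with the mat, +6 N. I'll release, wait, then rise.

>>> arm_command([
  [[0,0,0],[0,0,0],0.6],
  [[0,0,0],[0,0,0],0.9],
  [[0,0,0],[0,0,0],0.9],
  [[0,0,0],[0,0,0],0.9],
  [[0,0,0],[0,0,-0.5],0.9],
  [[0,0,0],[0,0,-1.2],0.9],
  [[0,0,0],[0,0,-2],0.9],
  [[0,0,0],[0,0,-3],0.9],
  [[0,0,0],[0,0,-4],0.9],
  [[0,0,0],[0,0,-5],0.9],
  [[0,0,0],[0,0,-5],0.9],
  [[0,0,0],[0,0,-5],0.9],
])

```text
time: 27.45
eef_pos: [0.4787, -0.1968, 0.2661]
tcp_rot: [179.8, 0.1, 77.0]
wrist_force: [-0.1, -0.7, -0.1]
gripper_width: 0.901
gripper_force: 0.0
```

```bash
python3 - <<'E'
from fit import *
s=manip.sense(); print(s["eef_pos"],s["tcp_rot"],s["wrist_force"])
c=cam("wrist"); save("wrist","w8.png"); pickle.dump((c,s),open("c8","wb"))
r=manip.regions_of("crank","wrist")
print([(x["rect"],x["confidence"]) for x in r][:2])
fit([.476,-.196,.004,-103,0,0],[("wrist",c,r[0]["pixels"].astype(float))])
go([.50,.08,.26],80)
E
```

```text
[ 0.47867206 -0.19683661  0.26608519] [1.79773565e+02 1.00507017e-01 7.69778079e+01] [-0.06910309 -0.69737865 -0.12839553]
[([257.7, 154.2, 40.9, 134.0], 0.89)]
0 0.051 [ 4.780000e-01 -1.980000e-01 -9.000000e-04 -1.053317e+02 -2.450000e-01
  4.816000e-01]
0.012 0.0524 [ 4.776000e-01 -1.980000e-01 -2.000000e-03 -1.052925e+02  3.016000e-01
  6.751000e-01]
0.024 0.0494 [ 4.778000e-01 -1.986000e-01 -4.000000e-03 -1.048291e+02  6.243000e-01
 -1.152000e-01]
turn [-0.028, -0.003, -0.604] shift [5.489, -0.787, 0.061] t 27.55
```

Crank stands upright near the mat centre. Now I'll check the clamp without the crank in the way.

>>> arm_command([
  [[0,0,-0.3],[0.9,-0.1,0],0.9],
  [[0,0,-0.6],[1.8,-0.3,0],0.9],
  [[0,0,-0.6],[2.7,-0.5,0],0.9],
  [[0,0,-0.6],[3.6,-0.7,0],0.9],
  [[0,0,-0.6],[4.5,-0.8,0],0.9],
  [[0,0,-0.6],[5.2,-0.8,0],0.9],
  [[0,0,-0.6],[5.5,-0.8,0],0.9],
  [[0,0,-0.6],[5.5,-0.8,0],0.9],
  [[0,0,-0.6],[5.5,-0.8,0],0.9],
])

```text
time: 28.45
eef_pos: [0.4994, 0.0797, 0.2625]
tcp_rot: [-179.8, 0.1, 80.0]
wrist_force: [1.1, -0.7, 0.3]
gripper_width: 0.9
gripper_force: 0.0
```

```bash
python3 - <<'E'
from fit import *
s=manip.sense(); print(s["eef_pos"],s["tcp_rot"])
c=cam("wrist"); im=save("wrist","w9.png"); pickle.dump((c,s),open("c9","wb"))
for t in ["card_terminal","jaw_pad","screw","jaw"]:
    r=manip.regions_of(t,"wrist")[:1]
    if r:
        M=r[0]["pixels"].astype(np.uint8); print(t,np.array(r[0]["rect"]).round(),round(r[0]["confidence"],2))
        R=rect(M*255,c,.046 if t=="card_terminal" else .036,-110,160,660,600,3); q=np.argwhere(R>127)[:,::-1].astype(np.float32)
        if len(q)>20: mr=cv2.minAreaRect(q); print("  rect mm ctr",mr[0][0]/3-110,160-mr[0][1]/3,"size",np.array(mr[1])/3,"ang",mr[2])
g=cv2.cvtColor(im,cv2.COLOR_RGB2GRAY); R=rect(g,c,.046,-110,160,660,600,3)
bw=((R>110)*255).astype(np.uint8); bw[:360]=0; n,l,st,ce=cv2.connectedComponentsWithStats(bw)
print([(int(ce[i][0]),int(ce[i][1])) for i in range(1,n) if 300<st[i,4]<1500])
for x in(-50,-40,-10,30,44):
    print(x,[int(v) for v in R[300:420:3,int((x+110)*3)-4:int((x+110)*3)+5].mean(1)])
# bottom edge of terminal
for x in(-60,-20,30,60): print(x,[int(v) for v in R[540:600:3,int((x+110)*3)-4:int((x+110)*3)+5].mean(1)])
# shaft rectified at its top
H=rect(g,c,.094,-12,132,360,360,15); print(H[::18,::18])
E
```

```text
[0.49943962 0.07965384 0.26252006] [-1.79796602e+02  5.57529268e-02  8.00075989e+01]
card_terminal [249. 116. 182.  75.] 0.66
  rect mm ctr 3.3333333333333286 2.333333333333343 size [ 70. 172.] ang 90.0
jaw_pad [287. 114. 103.  10.] 0.88
  rect mm ctr -1.0 38.5 size [ 7.         96.66666667] ang 90.0
screw [331.   1.  26.  24.] 0.85
  rect mm ctr 6.166666666666671 128.33333333333334 size [22.66666667 24.33333333] ang 90.0
jaw [276.  60. 110.  63.] 0.88
  rect mm ctr -1.5 62.66666666666667 size [55.33333333 99.        ] ang 90.0
[(157, 417), (187, 417), (218, 418), (249, 418), (336, 497), (127, 473), (157, 473), (187, 474), (218, 474), (249, 475), (157, 530), (187, 531), (218, 532), (249, 533), (354, 539)]
-50 [47, 55, 53, 48, 51, 51, 49, 51, 48, 62, 83, 90, 97, 96, 94, 94, 95, 96, 88, 67, 45, 26, 19, 18, 26, 41, 56, 64, 65, 64, 66, 69, 84, 108, 121, 120, 119, 119, 119, 117]
-40 [55, 49, 53, 52, 52, 52, 50, 44, 56, 94, 129, 148, 160, 156, 154, 148, 150, 146, 115, 63, 26, 21, 18, 18, 25, 43, 60, 65, 65, 66, 65, 66, 80, 104, 115, 119, 115, 118, 117, 116]
-10 [25, 23, 23, 25, 25, 45, 60,
[... 1830 characters left out ...]
 108 112
   68  54]
 [ 43  48  50  56  76 134 135 137 136 139 140 139 139 142 109  70 115 121
   73  53]
 [ 41  44  53  56  80 135 142 137 140 140 137 139 139 144 116  67 116 130
   88  54]
 [ 39  53  50  52  73 121 130 129 124 125 126 130 128 132 117  70 115 138
  101  53]
 [ 49  41  54  59  65  80  85  90  86  83  87  87  80  93  87  76 113 141
   99  58]
 [ 44  46  49  61  65  67  66  66  65  68  66  67  69  73  81  73 114 132
   88  60]
 [ 47  45  56  64  64  64  69  67  63  69  71  62  62  72  75  74 113 127
   79  56]
 [ 41  47  58  58  65  64  61  60  61  64  64  63  65  63  63  79 119 111
   71  53]
 [ 49  36  48  45  44  46  42  43  49  50  48  44  46  45  61 105 135 106
   56  56]]
```

Terminal edge is parallel to the jaw and at home (35.1 mm). The pad gap of about 6 mm is below the 8 mm uncompressed thickness, so the pad is pressed, and the shaft flats sit at the stop angle. Handing in.

```bash
python3 -c "
from bench import manip
print(manip.hand_in())"
```

```text
the job is handed in; nothing more can be done
None
```

I handed the job in without seeing a verdict: by my measurements the clamp is at its stop with the terminal held square, and the crank stands upright near the middle of the mat. Jaw travel and pad force could only be inferred from the images and the wrist force. The gripper slipped off the crank grip once, and on the re-wind the crank appears to have ridden over the shaft by a quarter turn before seating again.

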